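# Open the cash box for the day

### The arm

A 6-joint arm with a two-finger parallel gripper is mounted at the origin on the work surface. World frame = base frame: x ahead of the robot, y to its left, z up, the work surface at z = 0. Lengths are in mm, angles in rad, forces in N, time in s.
With the tool pointing down it reaches from about 350 to 850 mm from the base axis. Payload 8.1 kg.
Tool frame: the origin (TCP) lies midway between the tips of the shut fingers; the grasp point (between the pads) lies 19 mm behind it; y points along the fingers, x is the direction in which the jaws open and shut, and the axes are right-handed (so a half turn about y gives the same grasp; the last joint's range is limited). The gripper opens to 93 mm and grips with 3 to 60 N. Pads are 15 mm wide; open, the fingers measure 128 mm over their backs; the gripper's body (75 mm by 188 mm) begins 65 mm behind the grasp point.
Start: joints at [1.213, 0.13, 1.488, -0, 1.523, -0.085], TCP at [161.635, 577.823, 218.635] pointing down, gripper open.
Joint ranges: [-2.96, 2.96], [-0.89, 2.26], [0.02, 2.5], [-1.34, 4.48], [0, 2.73], [-2.66, 2.66]. Speed limits (rad/s): [2.39, 2.39, 2.79, 3.14, 3.14, 3.14].

### API

Orientations are given as a unit quaternion [w, x, y, z].
In Python, from station import r, capture, camera_info, job, spot_in gives the robot as it stands. The module is installed in compiled form; this text tells all that it offers.
- The arm moves only by the tool jog_arm, never from a script. Its argument "targets" is text: rows parted by semicolons, each of 5 numbers parted by spaces: the shift along the tool's x, y, z in units of 30 mm (1.0 is 30 mm), then the turn about the tool's y in degrees, then the finger opening in mm, from 0 to 93. In form: dx dy dz roll hand; .... A call has exactly 8 rows; each row shifts and turns the pose as measured when the row begins, along the tool's axes as they then stand; what a row does not reach is not made up. A row lasts 1/12 s, in which the tool goes at most 41.7 mm and 7.16 degrees, less where a joint would pass 70% of its speed; a pose out of reach is approached as far as the arm can. A call is refused whole if a number of a shift passes 1 or a number of a turn 7.16, either way. A call with a gripper value outside its range is refused whole. The fingers move at their own pace and stop on an object; the grip force is fixed at half the most. Time passes only in rows, so rows that do not move let the fingers close, or fill a call up. It gives the time, the measured TCP pose, the force and the opening at its end, in the units of the state.
- r.state(): the state, without advancing time (a new reading comes with each control period).
- capture(name): name is "side" or "top"; returns (picture, depth): 480x640x3 uint8, blue, green, red; 480x640 float32, mm along the optical axis (not along the pixel's ray), 0 where there is no reading.
- camera_info(name): a dict with "fx", "fy", "cx", "cy" (pixels), "R" (3x3) and "t" (3): a world point X has camera coordinates R X + t. Camera axes: x right, y down, z forward; pixel columns grow to the right and rows downward; lengths in mm; the calibration is good to about 2 mm. A picture is of the moment at which its call begins. camera_info takes no time and is no camera call.
- job.sign_off(): hands the job in, once; it reports no verdict.
Trained networks look in the newest picture that a camera, given by its name, has taken for a name from the list of things; names that differ only in an ending like _2 or _b are one class to them, and where a whole thing is asked for, a point or a joint stands for the part that bears it (a point fixed in the world has none). Each returns a list of dicts, best first, with "confidence" (0 to 1); they miss things now and then, are a little off and sometimes report something else, mostly with a low value. They report only what shows in the picture. A call takes as long as a camera call. They do not tell look-alikes from the thing itself.
- spot_in(label, camera): "location" ([x, y, z] in mm, in world coordinates, good to about 4 mm: the middle of the surface that is visible of it).
The state is a dict: "clock": time; "qpos": joint angles; "joint_vel": joint speeds; "tau": joint torques, N m; "tcp_pos": TCP position; "tool_rot": TCP orientation; "contact_force": force on the tool from outside, world axes, zero at the start; "torque": the same for the moment, N m; "gripper_width": finger opening in mm.
Only numpy, scipy, OpenCV 4.12 (cv2) and the standard library are available. Lean on these libraries where they do the work, as an engineer would, in place of code of your own. Each camera call takes 0.05 s, during which the arm holds its last target.

### The job

The pencil sharpener stands in front of the cash box, the wider of the two lidded boxes. First push the sharpener along the table to either side until it is fully clear of the front of the cash box, keeping it standing on the table and never lifting it; then, with your fingertips under the front tab, flip the cash box's lid up and past its balance point so that it rests open by itself, without flinging it. Leave the smaller card box shut and everything else where it is, and finish clear of everything.

Things in the scene. Friction and masses are not known exactly. Their poses are not given: they have to be found in the camera images.
- cash_box: The cash box: grey steel, 160 wide (its y) x 130 deep (its x) x 75 mm high, plus a flat lid 8 mm thick hinged along the far (+x) top edge; fixed to the table. Origin at the centre of its underside; its front with the lock faces its own -x, which points to the robot's right (world -y, give or take 0.2 rad). So its own +y points roughly back to the robot. The hinge line runs along its y at x = +65 mm, z = 75.5 mm.
- cash_tab (a point): Middle of the front bottom edge of the cash lid's finger tab. The tab is a flat plate 90 wide x 6 mm thick that sticks out level 24 mm beyond the box front, so its underside is open from below and in front; lid closed, this point is 75.5 mm above the table, at x = -89 mm in the box frame. It is 154 mm from the hinge line and turns with the lid.
- cash_lid (a joint): Angle of the cash box lid in rad: 0 shut, growing as the front rises and goes over to the back; stop at 1.95. The lid weighs about 0.25 kg, has almost no friction (it takes 1 to 2 N up at the tab), falls shut when left below about 1.4 rad and falls open on to its stop beyond about 1.6.
- sharpener: Pencil sharpener: dark upright block with rounded edges, 60 deep (its x) x 56 wide (its y) x 60 mm high, loose, about 0.35 kg. Origin at the centre of its underside. It stands about 15 mm in front of the tab of the cash box, its centre from 20 mm nearer to the robot to 50 mm further from it than the middle of the cash box, turned up to 0.15 rad. Its lane along the front of the cash box is free both ways: to the far end up to 190 mm from the middle of the cash box.
- card_box: The smaller lidded box, for cards: same grey, 110 wide x 110 deep x 75 mm high plus 8 mm lid, fixed, in line with the cash box to the left of it (behind its hinge, about 225 mm between centres) or to the right (beyond the sharpener, about 310 mm), facing the same way. Origin at the centre of its underside.
- card_lid (a joint): Angle of the card box lid in rad, 0 shut. To stay shut.
- organiser: Black desk organiser, 110 x 110 x 70 mm with pens up to 125 mm high standing in it, fixed, in the other one of the two places named for the card box. Origin at the centre of its underside.
- mug: White mug, rim radius 38 mm, 90 mm high, loose, beyond the cash box as seen from the robot. Origin at the centre of its underside.
- tape_roll: Clear tape roll lying flat, 90 mm across, 48 mm high, loose, beyond the cash box as seen from the robot. Origin at the centre of its underside.
- stapler: Black stapler, 130 x 36 x 50 mm, loose, to the right of the sharpener's lane. Origin at the centre of its underside.
- glue: White glue bottle, 40 mm across, 100 mm high, loose, beyond the cash box, between the mug and the tape roll. Origin at the centre of its underside.
There are look-alikes about, which are no part of the job. What is shaped like the cash_box but red is not meant. What is shaped like the sharpener but brown or turquoise is not meant.

How it is judged (in metres and radians):
On the way, in this order (a step that is already met when the one before it is completed fails the run):
1. the sharpener stands clear of the front of the cash box, to one side ((y of sharpener in the frame of cash_box above 0.105 m or y of sharpener in the frame of cash_box below -0.105 m) and linear speed of sharpener below 0.03 m/s), for 0.2 s.
2. the cash box lid has been turned past its balance point and lies back (value of joint cash_lid above 1.7 rad), for 0.2 s.
At the end, for the whole second after the job is handed in: The cash box lid rests open at its stop by itself (more than 1.8 rad, at rest); the sharpener stands upright and still on the table with its centre more than 105 mm to either side of the middle of the cash box; the card box is shut (value of joint cash_lid above 1.8 rad and velocity of joint cash_lid below 0.1 rad/s and (y of sharpener in the frame of cash_box above 0.105 m or y of sharpener in the frame of cash_box below -0.105 m) and height (world z) of sharpener below 0.006 m and angle between sharpener's own z axis and vertical below 0.1 rad and linear speed of sharpener below 0.02 m/s and value of joint card_lid below 0.05 rad); the robot touches nothing.
It fails at once if the sharpener is lifted (its underside centre more than 15 mm up) (height (world z) of sharpener above 0.015 m).
It fails at once if the sharpener is tipped over (more than 0.4 rad) (angle between sharpener's own z axis and vertical above 0.4 rad).
It fails at once if the cash box lid is flung (faster than 6 rad/s) (velocity of joint cash_lid above 6 rad/s).
It fails at once if the card box lid is opened (more than 0.1 rad) (value of joint card_lid above 0.1 rad).
It fails at once if the mug, tape roll, stapler or glue bottle is moved by more than 25 mm (distance of any of mug, tape_roll, stapler, glue from where it was at the start of the episode above 0.025 m).
It also fails if it takes over 61 s, if anything falls off the work surface, if the arm or the gripper's body presses on something with over 40 N, if the wrist force passes 120 N, or if a joint passes its speed limit or range.

## Working session

There is one attempt and no reset: what is moved stays moved. The work goes in short steps, Python scripts to look and compute and a tool call to move; the robot and the scene stay as the last step left them, time stands still between calls to the robot, and variables do not carry over. Pictures are saved under pics/ and viewed, and the job is handed in when it is done.

Besides the shell and the picture viewer there is one more tool, called after "Call:" in YAML: its name, and indented under it one key for each argument. jog_arm: Moves the arm, as the interface text tells. Its arguments: {"type":"object","properties":{"targets":{"type":"string"}},"required":["targets"]}

```bash
mkdir -p pics; ls
python3 - <<'E'
from station import r,capture,camera_info,job,spot_in
import cv2,numpy as np
s=r.state();print({k:np.round(v,3) for k,v in s.items()})
for n in ("side","top"):
    im,d=capture(n);cv2.imwrite(f"pics/{n}0.png",im);np.save(f"{n}0.npy",d)
    ci=camera_info(n);print(n,{k:np.round(v,3).tolist() for k,v in ci.items()})
    for l in ["cash_box","cash_tab","sharpener","card_box","organiser","mug","stapler"]:
        print(l,[(np.round(o["location"]).tolist(),round(o["confidence"],2)) for o in spot_in(l,n)])
E
```

```text
pics
{'clock': np.float64(0.0), 'qpos': array([ 1.213,  0.131,  1.489, -0.   ,  1.523, -0.085]), 'joint_vel': array([ 0.001, -0.   ,  0.001,  0.002,  0.   , -0.002]), 'tau': array([ 1.0000e-03, -5.5984e+01, -4.9176e+01,  7.7000e-02,  3.5000e-02,
       -0.0000e+00]), 'tcp_pos': array([161.426, 577.282, 217.585]), 'tool_rot': array([-0.563,  0.564,  0.427, -0.428]), 'contact_force': array([0.108, 0.296, 0.069]), 'torque': array([ 0.005, -0.012,  0.052]), 'gripper_width': np.float64(93.119)}
side {'fx': 555.776, 'fy': 555.776, 'cx': 321.434, 'cy': 236.967, 'R': [[0.944, -0.329, 0.02], [-0.205, -0.635, -0.744], [0.258, 0.699, -0.667]], 't': [-507.509, 206.204, 1093.353]}
cash_box [([561.0, 43.0, 82.0], 0.86), ([338.0, -190.0, 80.0], 0.71), ([324.0, 94.0, 88.0], 0.58)]
cash_tab [([569.0, 66.0, 84.0], 0.89), ([329.0, 123.0, 86.0], 0.84), ([338.0, -172.0, 85.0], 0.76)]
sharpener [([790.0, -78.0, 54.0], 0.87), ([442.0, -351.0, 60.0], 0.85), ([567.0, -73.0, 55.0], 0.81)]
card_box [([553.0, 262.0, 80.0], 0.96)]
organiser [([575.0, -232.0, 49.0], 0.95)]
mug [([747.0, 86.0, 58.0], 0.7), ([561.0, 293.0, 81.0], 0.45)]
stapler [([691.0, -198.0, 48.0], 0.81)]
top {'fx': 445.595, 'fy': 445.595, 'cx': 322.672, 'cy': 246.213, 'R': [[-0.112, -0.994, -0.001], [-0.97, 0.109, -0.217], [0.216, -0.023, -0.976]], 't': [97.203, 560.522, 1056.892]}
cash_box [([327.0, 133.0, 88.0], 0.82), ([566.0, 77.0, 85.0], 0.74), ([340.0, -154.0, 85.0], 0.58)]
cash_tab [([339.0, -152.0, 82.0], 0.77), ([571.0, 74.0, 85.0], 0.74), ([326.0, 134.0, 80.0], 0.57)]
sharpener [([792.0, -60.0, 63.0], 0.83), ([565.0, -50.0, 61.0], 0.73), ([447.0, -328.0, 60.0], 0.64)]
card_box [([552.0, 300.0, 83.0], 0.8)]
organiser [([576.0, -224.0, 52.0], 0.88)]
mug [([759.0, 108.0, 48.0], 0.97)]
stapler [([690.0, -184.0, 51.0], 0.57)]
```

View pics/side0.png

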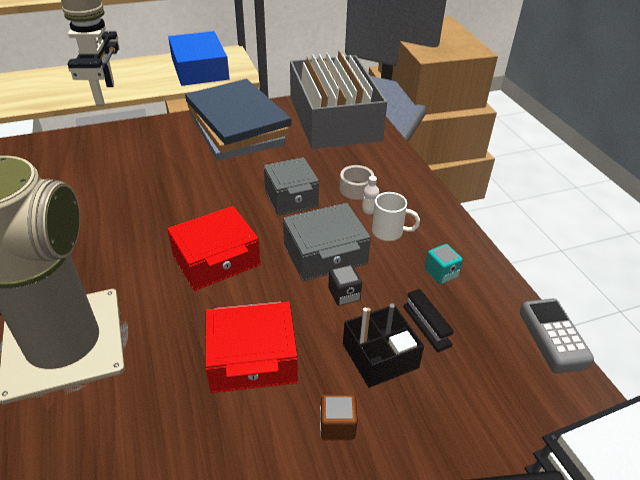

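View pics/top0.png

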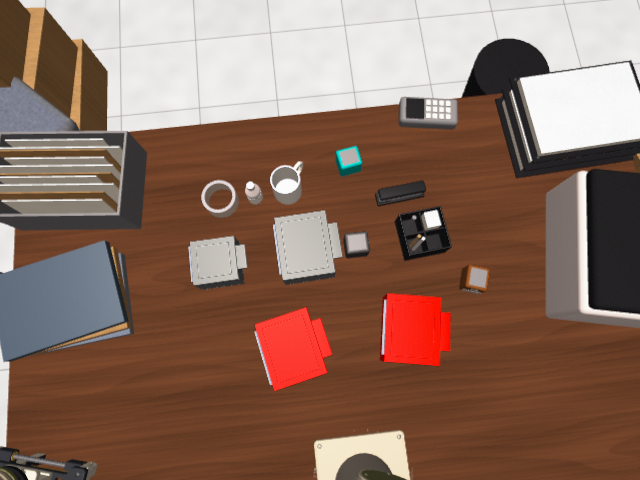

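```bash
cat > h.py <<'E'
import numpy as np,cv2
from station import r,capture,camera_info,job,spot_in
def cloud(n,d):
    c=camera_info(n);v,u=np.mgrid[0:480,0:640]
    P=np.stack([(u-c["cx"])/c["fx"]*d,(v-c["cy"])/c["fy"]*d,d],-1)
    return (P-np.array(c["t"]))@np.array(c["R"])   # R^T (P-t)
def Rt():
    from scipy.spatial.transform import Rotation as Ro
    q=r.state()["tool_rot"];return Ro.from_quat([q[1],q[2],q[3],q[0]]).as_matrix()
def rect(W,im,d,lo,hi,cx,cy,rad):
    m=(d>0)&(W[...,2]>lo)&(W[...,2]<hi)&(np.hypot(W[...,0]-cx,W[...,1]-cy)<rad)
    p=W[m];b=cv2.minAreaRect(p[:,:2].astype(np.float32));return len(p),np.round(b[0],1),np.round(b[1],1),round(b[2],2),p[:,2].mean().round(1)
E
python3 - <<'E'
from h import *
print(np.round(Rt(),3))
for n in("top","side"):
    d=np.load(n+"0.npy");im=cv2.imread(f"pics/{n}0.png");W=cloud(n,d)
    print(n,"table z",np.median(W[(d>0)&(abs(W[...,2])<15)&(abs(W[...,0]-500)<200)&(abs(W[...,1])<300)][:,2]))
    for lab,a in dict(lidtab=(74,95,567,92,115),sharp=(52,68,565,-57,48),card=(74,95,552,300,90),turq=(52,68,792,-62,45),stap=(35,60,690,-190,90),org=(20,135,575,-230,95),redR=(74,95,338,-175,115)).items(): print(lab,rect(W,im,d,*a))
    # tab only
    m=(d>0)&(W[...,2]>72)&(W[...,2]<95)&(W[...,1]<12+0)&(W[...,1]>-40)&(abs(W[...,0]-565)<90)
    p=W[m];print("tab x",p[:,0].min(),p[:,0].max(),"y",p[:,1].min(),len(p),"z",p[:,2].mean())
E
```

```text
[[ 0.269  0.    -0.963]
 [ 0.963  0.     0.269]
 [ 0.    -1.    -0.   ]]
top table z -0.41239726552996886
lidtab (3781, array([573.2,  71.2]), array([161.5, 159.8]), 2.35, np.float64(83.1))
sharp (504, array([568.8, -52.1]), array([60.2, 56.3]), 89.14, np.float64(59.3))
card (2302, array([558.6, 295.1]), array([110.9, 140.8]), 1.99, np.float64(82.9))
turq (450, array([799.1, -60.9]), array([56.7, 60.1]), 10.54, np.float64(58.9))
stap (707, array([ 658. , -193.1]), array([114.7, 123.5]), 7.26, np.float64(48.6))
org (1621, array([ 578.1, -224.7]), array([111.5, 112.5]), 5.36, np.float64(55.9))
redR (4289, array([ 339.1, -162.7]), array([160. , 159.8]), 79.29, np.float64(83.2))
tab x 530.3484228456184 620.2737484724555 y -9.939073492694494 290 z 81.05375693595354
side table z 0.5775621981039669
lidtab (3247, array([574.2,  68.4]), array([161.7, 163.1]), 2.36, np.float64(83.7))
sharp (574, array([569.3, -55.3]), array([56.5, 61.9]), 0.98, np.float64(59.7))
card (1390, array([559.9, 290.9]), array([112.4, 140.5]), 2.43, np.float64(83.4))
turq (529, array([800. , -63.2]), array([57.2, 61.2]), 9.07, np.float64(59.5))
stap (1114, array([ 658.4, -194.5]), array([114.4, 125.9]), 5.73, np.float64(48.8))
org (3811, array([ 579.3, -226.4]), array([112.9, 114.2]), 4.62, np.float64(54.3))
redR (5772, array([ 340. , -165.3]), array([161.8, 160.2]), 78.8, np.float64(84.0))
tab x 495.9286350955329 621.6231744297543 y -13.139039326239175 376 z 81.07670197742156
```

Call:
jog_arm:
  targets: "0 0 0 -6 20; 0 0 0 -6 20; 0 0 0 -6 20; -0.9 0 -0.45 0 20; -0.9 0 -0.45 0 20; -0.9 0 -0.45 0 20; -0.9 0 -0.45 0 20; -0.9 0 -0.45 0 20"

```text
clock: 1.47
tcp_pos: [235.4, 446.2, 217.1]
tool_rot: [0.484, -0.483, -0.516, 0.516]
contact_force: [0.3, 0.2, 0.3]
gripper_width: 44.4
```

```bash
cat >> h.py <<'E'
c0=np.array([573.,82.]);a=np.deg2rad(2.36);e1=np.array([np.cos(a),np.sin(a)]);e2=np.array([-e1[1],e1[0]])
def rep():
    s=r.state();p=s["tcp_pos"];R=Rt();d=p[:2]-c0
    print("t",round(float(s["clock"]),2),"tcp",p.round(1),"boxframe x,y",(d@e2).round(1),(-d@e1).round(1),"F",s["contact_force"].round(1),"w",s["gripper_width"].round(1));print("toolx ang",np.rad2deg(np.arctan2(R[1,0],R[0,0])).round(2),"tilt",R[:,1].round(3))
def go(tx,ty,tz):
    s=r.state();R=Rt();print("units",((R.T@(np.array([tx,ty,tz])-s["tcp_pos"]))/30).round(2))
E
python3 -c "
from h import *
rep();go(512,-56,218)"
```

```text
Traceback (most recent call last):
  File "h.py", line 16, in rep
    print("t",round(float(s["clock"]),2),"tcp",p.round(1),"boxframe x,y",(d@e2).round(1),(-d@e1).round(1),"F",s["contact_force"].round(1),"w",s["gripper_width"].round(1));print("toolx ang",np.rad2deg(np.arctan2(R[1,0],R[0,0])).round(2),"tilt",R[:,1].round(3))
                                                                                                                                              ^^^^^^^^^^^^^^^^^^^^^^^^
AttributeError: 'float' object has no attribute 'round'
```

```bash
sed -i 's/s\["gripper_width"\].round(1)/s["gripper_width"]/; s/s\["contact_force"\]/np.array(s["contact_force"])/; s/p=s\["tcp_pos"\]/p=np.array(s["tcp_pos"])/' h.py
python3 -c "
from h import *
rep();go(512,-56,218)"
```

```text
t 1.47 tcp [235.4 446.2 217.1] boxframe x,y 377.8 322.3 F [0.3 0.2 0.3] w 44.448125823236666
toolx ang 93.73 tilt [-0.002  0.001 -1.   ]
units [-17.3   -0.05  -8.11]
```

Call:
jog_arm:
  targets: "-1 0 -0.45 0 20; -1 0 -0.45 0 20; -1 0 -0.45 0 20; -1 0 -0.45 0 20; -1 0 -0.45 0 20; -1 0 -0.45 0 20; -1 0 -0.45 0 20; -1 0 -0.45 0 20"

```text
clock: 2.13
tcp_pos: [362.6, 203.2, 218.0]
tool_rot: [-0.483, 0.482, 0.519, -0.515]
contact_force: [0.4, 1.3, 0.1]
gripper_width: 19.9
```

Call:
jog_arm:
  targets: "-1 0 -0.45 0 20; -1 0 -0.45 0 20; -1 0 -0.45 0 20; -1 0 -0.5 0 20; -1 0 -0.5 0 20; -1 0 -0.5 0 20; -1 0 -0.5 1 20; -1 0 -0.5 0 20"

```text
clock: 2.8
tcp_pos: [498.6, -42.1, 220.6]
tool_rot: [-0.486, 0.489, 0.516, -0.508]
contact_force: [-0.1, 0.1, 0.9]
gripper_width: 20.3
```

```bash
python3 -c "
from h import *
rep();go(512,-56,218)"
```

```text
t 2.8 tcp [498.6 -42.1 220.6] boxframe x,y -121.0 79.4 F [-0.1  0.1  0.9] w 20.34188717220507
toolx ang 92.86 tilt [ 0.011  0.005 -1.   ]
units [-0.48  0.09 -0.42]
```

Call:
jog_arm:
  targets: "-0.5 1 -0.1 0 20; 0 1 0 0 20; 0 1 0 0 20; 0 1 0 0 20; 0 1 0 0 20; 0 1 0 0 20; 0 0.6 0 0 20; 0 0 0 0 20"

```text
clock: 3.47
tcp_pos: [511.9, -67.6, 19.2]
tool_rot: [-0.484, 0.496, 0.515, -0.504]
contact_force: [-0.8, -0.1, -0.5]
gripper_width: 20.2
```

```bash
python3 -c "
from h import *
rep();go(512,-56,28)
im,d=capture('side');cv2.imwrite('pics/s1.png',im)"
```

```text
t 3.47 tcp [511.9 -67.6  19.2] boxframe x,y -146.9 67.2 F [-0.8 -0.1 -0.5] w 20.1762261361991
toolx ang 92.25 tilt [ 0.023 -0.    -1.   ]
units [ 0.38 -0.29 -0.02]
```

View pics/s1.png

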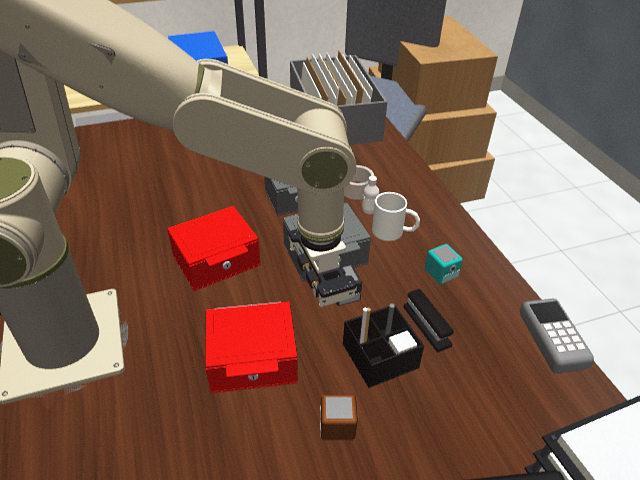

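Call:
jog_arm:
  targets: "0.4 -0.35 0 0 20; 0 0 -0.3 0 20; 0 0 -0.3 0 20; 0 0 -0.3 0 20; 0 0 -0.3 0 20; 0 0 -0.3 0 20; 0 0 -0.3 0 20; 0 0 0 0 20"

```text
clock: 4.18
tcp_pos: [578.5, -50.8, 52.3]
tool_rot: [-0.477, 0.501, 0.519, -0.501]
contact_force: [-0.7, -0.0, -0.1]
gripper_width: 19.7
```

```bash
python3 -c "
from h import *
rep()
im,d=capture('side');W=cloud('side',d);cv2.imwrite('pics/s2.png',im[150:400,200:500])
print(rect(W,im,d,52,68,600,-55,60),spot_in('sharpener','side'))"
```

```text
t 4.18 tcp [578.5 -50.8  52.3] boxframe x,y -132.9 -0.0 F [-0.7 -0.  -0.1] w 19.700622672448578
toolx ang 92.39 tilt [ 0.042 -0.005 -0.999]
(204, array([598.3, -66.7]), array([41.9, 88.1]), 63.64, np.float64(60.3)) [{'location': [609.0, -76.1, 40.8], 'confidence': 0.87}, {'location': [443.1, -352.1, 58.1], 'confidence': 0.8}, {'location': [791.5, -75.1, 53.4], 'confidence': 0.7}]
```

View pics/s2.png

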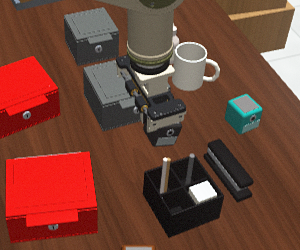

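Call:
jog_arm:
  targets: "0 0.2 0.3 0 20; 0 0.5 0.1 0 20; 0 0.3 0 0 20; 0 0 0 0 20; 0 0 -0.1 0 20; 0 0 -0.1 0 20; 0 0 0 0 20; 0 0 0 0 20"

```text
clock: 4.95
tcp_pos: [573.8, -50.7, 25.7]
tool_rot: [-0.476, 0.502, 0.52, -0.501]
contact_force: [-1.8, -0.4, -0.9]
gripper_width: 20.2
```

```bash
python3 -c "
from h import *
rep()"
```

```text
t 4.95 tcp [573.8 -50.7  25.7] boxframe x,y -132.6 4.7 F [-1.8 -0.4 -0.9] w 20.1648509546168
toolx ang 92.44 tilt [ 0.045 -0.005 -0.999]
```

Call:
jog_arm:
  targets: "0 0 -0.2 0 20; 0 0.03 -0.25 0 20; 0 0.03 -0.25 0 20; 0 0.03 -0.25 0 20; 0 0.03 -0.25 0 20; 0 0.03 -0.2 0 20; 0 0.03 -0.1 0 20; 0 0 0 0 20"

```text
clock: 5.62
tcp_pos: [625.0, -49.0, 24.8]
tool_rot: [-0.476, 0.502, 0.52, -0.501]
contact_force: [-2.4, -1.3, -0.6]
gripper_width: 19.8
```

```bash
python3 -c "
from h import *
rep()
im,d=capture('side');W=cloud('side',d);cv2.imwrite('pics/s3.png',im[150:400,200:500])
print(rect(W,im,d,52,64,650,-55,60),spot_in('sharpener','side')[:2])"
```

```text
t 5.62 tcp [625.  -49.   24.8] boxframe x,y -133.0 -46.5 F [-2.4 -1.3 -0.6] w 19.757764018598458
toolx ang 92.44 tilt [ 0.045 -0.006 -0.999]
(20, array([616.3, -58. ]), array([ 5.9, 41.2]), 0.52, np.float64(56.6)) [{'location': [442.5, -351.8, 56.0], 'confidence': 0.87}, {'location': [658.9, -78.5, 23.6], 'confidence': 0.75}]
```

View pics/s3.png

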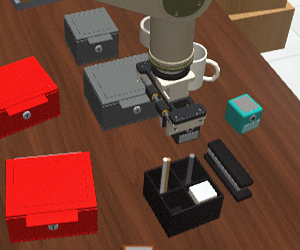

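Call:
jog_arm:
  targets: "0 0 -0.2 0 20; 0 0.03 -0.25 0 20; 0 0.03 -0.25 0 20; 0 0.03 -0.25 0 20; 0 0.03 -0.25 0 20; 0 0.03 -0.15 0 20; 0 0.03 -0.05 0 20; 0 0 0 0 20"

```text
clock: 6.38
tcp_pos: [667.9, -47.4, 21.7]
tool_rot: [-0.477, 0.501, 0.519, -0.502]
contact_force: [-5.6, -0.5, 3.4]
gripper_width: 20.0
```

Call:
jog_arm:
  targets: "0 0 0.3 0 20; 0 0 0.7 0 20; 0 -0.7 0.3 0 20; 0 -1 0 0 20; 0 -1 0 0 0; 0 -1 0 0 0; 0 -1 0 0 0; 0 0 0 0 0"

```text
clock: 7.05
tcp_pos: [621.2, -47.4, 162.1]
tool_rot: [-0.477, 0.502, 0.52, -0.501]
contact_force: [1.3, -0.5, 1.5]
gripper_width: 1.3
```

```bash
python3 -c "
from h import *
rep()
for n in('side','top'):
  im,d=capture(n);W=cloud(n,d);cv2.imwrite('pics/%s4.png'%n,im)
  print(rect(W,im,d,52,66,695,-52,48),spot_in('sharpener',n)[:3])"
```

```text
t 7.05 tcp [621.2 -47.4 162.1] boxframe x,y -131.3 -42.8 F [ 1.3 -0.5  1.5] w 1.2710800089583123
toolx ang 92.42 tilt [ 0.044 -0.005 -0.999]
(532, array([703. , -48.5]), array([57.1, 61.9]), 0.55, np.float64(59.5)) [{'location': [698.4, -63.1, 56.0], 'confidence': 0.8}, {'location': [792.1, -75.1, 54.1], 'confidence': 0.62}, {'location': [439.9, -352.4, 61.6], 'confidence': 0.6}]
(17, array([684.7, -29.3]), array([ 5.2, 21.2]), 83.52, np.float64(59.0)) [{'location': [446.9, -327.3, 60.3], 'confidence': 0.66}]
```

View pics/side4.png

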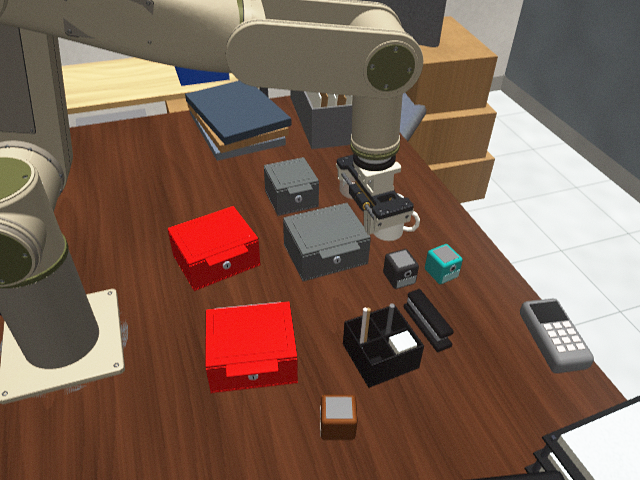

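View pics/top4.png

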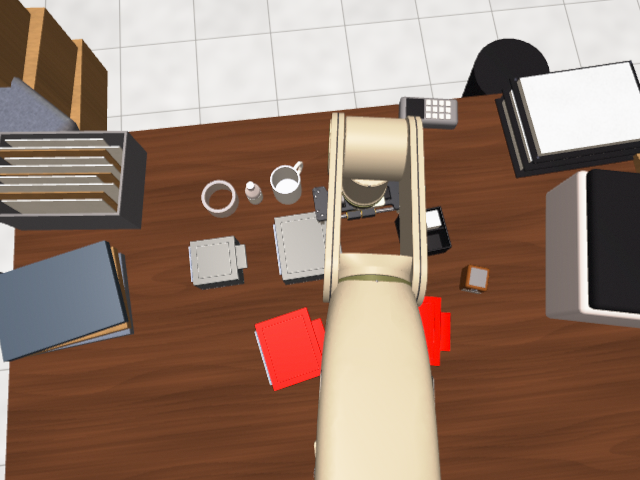

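Call:
jog_arm:
  targets: "0 0 0.5 7 0; 0 0 0.5 7 0; 0 0 0.4 7 0; 0 0 0 7 0; 0 0 0 7 0; 0 0 0 7 0; 0 0 0 7 0; 0 0 0 7 0"

```text
clock: 7.92
tcp_pos: [564.3, -42.0, 133.2]
tool_rot: [-0.674, 0.674, 0.217, -0.211]
contact_force: [0.1, 0.5, 1.3]
gripper_width: 0.3
```

Call:
jog_arm:
  targets: "0 0 0 7 0; 0 0 0 7 0; 0 0 0 7 0; 0 0 0 7 0; 0 0 0 6 0; 0 0 0 0 0; 0 0 0 0 0; 0 0 0 0 0"

```text
clock: 8.58
tcp_pos: [554.9, -40.2, 115.4]
tool_rot: [0.709, -0.705, 0.004, 0.007]
contact_force: [-0.5, 0.1, -1.3]
gripper_width: 0.2
```

```bash
python3 -c "
from h import *
rep()
p=c0-122*e2;go(p[0],p[1],162);print(np.array(r.state()['qpos']).round(2))"
```

```text
t 8.58 tcp [554.9 -40.2 115.4] boxframe x,y -121.3 23.1 F [-0.5  0.1 -1.3] w 0.2327256511890031
toolx ang 0.29 tilt [-0.016  0.006 -1.   ]
units [ 0.75 -1.56  0.02]
[-0.17  0.1   1.71  0.    1.35 -0.17]
```

Call:
jog_arm:
  targets: "0.4 0 0 -2 0; 0.3 0.3 0 0 0; 0 0.6 0 0 0; 0 0.6 0 0 0; 0 0.3 0 0 0; 0 0 0 0 0; 0 0 0 0 0; 0 0 0 0 0"

```text
clock: 9.25
tcp_pos: [574.5, -39.2, 56.8]
tool_rot: [0.709, -0.704, -0.015, 0.029]
contact_force: [-0.7, 0.8, -0.4]
gripper_width: 0.4
```

```bash
python3 -c "
from h import *
rep()
p=c0-105*e2;go(p[0],p[1],60)
im,d=capture('side');cv2.imwrite('pics/s5.png',cv2.resize(im[180:330,230:430],None,fx=4,fy=4))"
```

```text
t 9.25 tcp [574.5 -39.2  56.8] boxframe x,y -121.1 3.5 F [-0.7  0.8 -0.4] w 0.3772044168842359
toolx ang 3.59 tilt [-0.019  0.007 -1.   ]
units [ 0.12 -0.1   0.54]
```

View pics/s5.png

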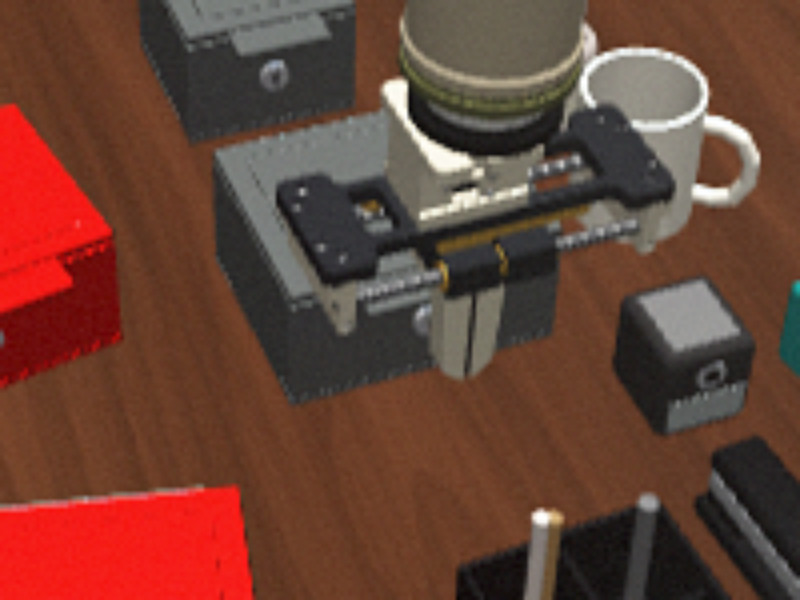

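Call:
jog_arm:
  targets: "0 -0.1 0.2 -1 0; 0 0 0.2 0 0; 0 0 0.15 0 0; 0 0 0.1 0 0; 0 0 0.05 0 0; 0 0 0.05 0 0; 0 0 0.05 0 0; 0 0 0 0 0"

```text
clock: 9.97
tcp_pos: [575.5, -18.8, 65.6]
tool_rot: [-0.705, 0.708, 0.025, -0.033]
contact_force: [0.0, 0.4, -0.1]
gripper_width: 0.1
```

```bash
python3 -c "
from h import *
rep()"
```

```text
t 9.97 tcp [575.5 -18.8  65.6] boxframe x,y -100.8 1.6 F [ 0.   0.4 -0.1] w 0.11151029784829788
toolx ang 4.71 tilt [-0.011 -0.005 -1.   ]
```

Call:
jog_arm:
  targets: "0 0.25 0 2 0; 0 0 0.05 0 0; 0 0 0.05 0 0; 0 0 0.05 0 0; 0 0 0.05 0 0; 0 0 0.05 0 0; 0 0 0.05 0 0; 0 0 0 0 0"

```text
clock: 10.63
tcp_pos: [575.9, -18.6, 60.0]
tool_rot: [-0.699, 0.714, 0.014, -0.021]
contact_force: [0.2, -0.1, -0.0]
gripper_width: 0.1
```

```bash
python3 -c "
from h import *
rep()"
```

```text
t 10.63 tcp [575.9 -18.6  60. ] boxframe x,y -100.7 1.3 F [ 0.2 -0.1 -0. ] w 0.07596608011699367
toolx ang 2.83 tilt [-0.009 -0.021 -1.   ]
```

Call:
jog_arm:
  targets: "0 0 0.1 0 0; 0 0 0.1 0 0; 0 0 0.1 0 0; 0 0 0.1 0 0; 0 0 0.1 0 0; 0 0 0.1 0 0; 0 0 0.1 0 0; 0 0 0.1 0 0"

```text
clock: 11.3
tcp_pos: [576.0, -18.8, 62.6]
tool_rot: [-0.685, 0.728, 0.014, -0.02]
contact_force: [-0.5, -16.7, -1.0]
gripper_width: 0.7
```

```bash
python3 -c "
from h import *
rep()"
```

```text
t 11.3 tcp [576.  -18.8  62.6] boxframe x,y -100.9 1.2 F [ -0.5 -16.7  -1. ] w 0.698649027642997
toolx ang 2.77 tilt [-0.007 -0.061 -0.998]
```

Call:
jog_arm:
  targets: "0 -0.1 0.1 0 0; 0 -0.2 0.1 0 0; 0 -0.2 0.1 0 0; 0 -0.2 0.12 0 0; 0 -0.2 0.14 0 0; 0 -0.2 0.16 0 0; 0 -0.2 0.18 0 0; 0 -0.2 0.2 0 0"

```text
clock: 11.97
tcp_pos: [575.6, -10.3, 111.5]
tool_rot: [-0.668, 0.744, 0.013, -0.018]
contact_force: [-2.6, -21.5, 6.1]
gripper_width: 0.3
```

```bash
python3 -c "
from h import *
rep()
im,d=capture('side');cv2.imwrite('pics/s6.png',cv2.resize(im[130:330,230:430],None,fx=3,fy=3))"
```

```text
t 11.97 tcp [575.6 -10.3 111.5] boxframe x,y -92.3 1.2 F [ -2.6 -21.5   6.1] w 0.28453048109048673
toolx ang 2.47 tilt [-0.006 -0.107 -0.994]
```

View pics/s6.png

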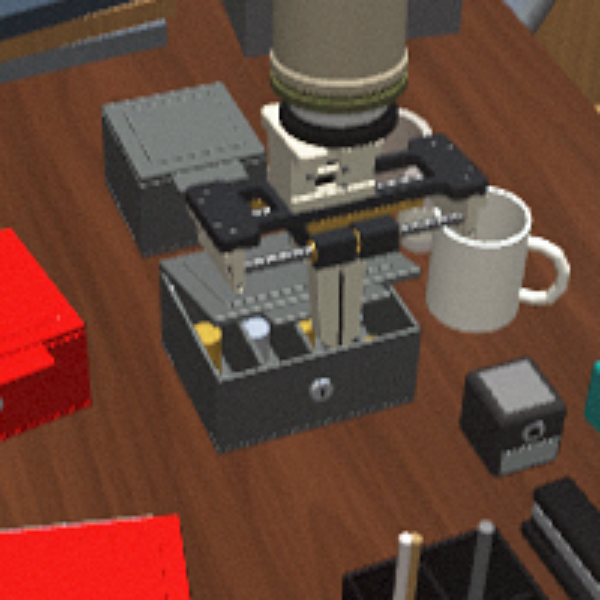

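Call:
jog_arm:
  targets: "0 -0.3 0.14 0 0; 0 -0.3 0.16 0 0; 0 -0.29 0.18 0 0; 0 -0.28 0.2 0 0; 0 -0.27 0.22 0 0; 0 -0.26 0.24 0 0; 0 -0.24 0.26 0 0; 0 -0.22 0.28 0 0"

```text
clock: 12.68
tcp_pos: [573.6, 38.0, 181.0]
tool_rot: [-0.661, 0.75, 0.012, -0.017]
contact_force: [-2.1, -4.7, 5.2]
gripper_width: 0.4
```

```bash
python3 -c "
from h import *
rep()
im,d=capture('side');cv2.imwrite('pics/s7.png',cv2.resize(im[100:300,230:430],None,fx=3,fy=3))"
```

```text
t 12.68 tcp [573.6  38.  181. ] boxframe x,y -44.0 1.2 F [-2.1 -4.7  5.2] w 0.3779109329614834
toolx ang 2.31 tilt [-0.004 -0.126 -0.992]
```

View pics/s7.png

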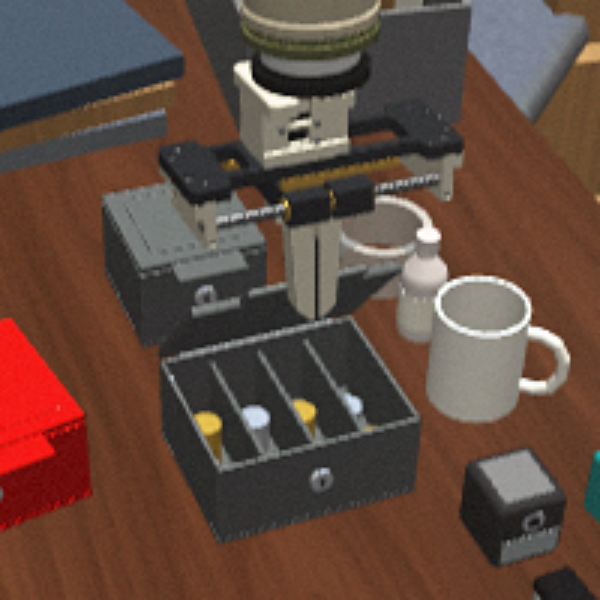

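Call:
jog_arm:
  targets: "0 -0.15 0.25 0 0; 0 -0.15 0.25 0 0; 0 -0.14 0.25 0 0; 0 -0.12 0.25 0 0; 0 -0.12 0.25 0 0; 0 -0.1 0.25 0 0; 0 -0.08 0.25 0 0; 0 -0.05 0.2 0 0"

```text
clock: 13.4
tcp_pos: [571.8, 107.3, 205.3]
tool_rot: [-0.662, 0.749, 0.015, -0.016]
contact_force: [0.6, -0.9, 0.2]
gripper_width: 0.5
```

```bash
python3 -c "
from h import *
rep()
im,d=capture('side');cv2.imwrite('pics/s8.png',cv2.resize(im[100:300,230:430],None,fx=3,fy=3))"
```

```text
t 13.4 tcp [571.8 107.3 205.3] boxframe x,y 25.3 0.2 F [ 0.6 -0.9  0.2] w 0.5132292297386373
toolx ang 2.53 tilt [ 0.001 -0.124 -0.992]
```

View pics/s8.png

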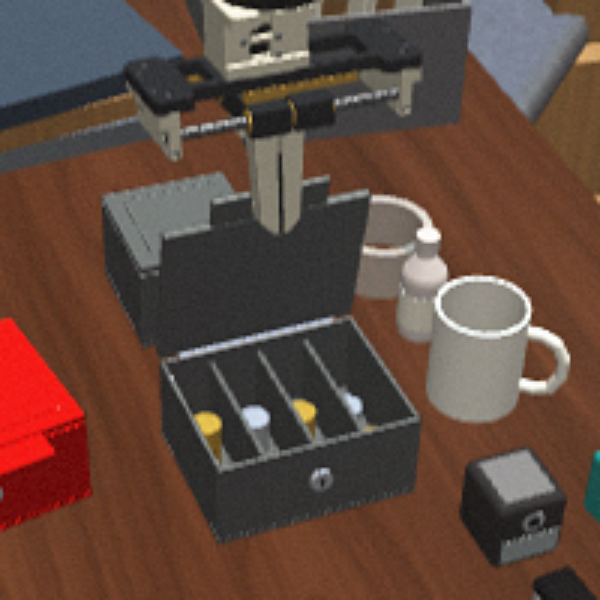

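Call:
jog_arm:
  targets: "0 -0.03 0.2 0 0; 0 -0.03 0.22 0 0; 0 -0.03 0.22 0 0; 0 -0.03 0.22 0 0; 0 -0.03 0.22 0 0; 0 -0.03 0.22 0 0; 0 -0.03 0.22 0 0; 0 0 0.2 0 0"

```text
clock: 14.12
tcp_pos: [568.1, 165.4, 203.2]
tool_rot: [-0.662, 0.749, 0.014, -0.018]
contact_force: [0.7, 0.4, -0.3]
gripper_width: 0.6
```

```bash
python3 -c "
from h import *
rep()
im,d=capture('side');cv2.imwrite('pics/s9.png',cv2.resize(im[100:300,230:430],None,fx=3,fy=3))"
```

```text
t 14.12 tcp [568.1 165.4 203.2] boxframe x,y 83.5 1.5 F [ 0.7  0.4 -0.3] w 0.5821728097387826
toolx ang 2.56 tilt [-0.003 -0.123 -0.992]
```

View pics/s9.png

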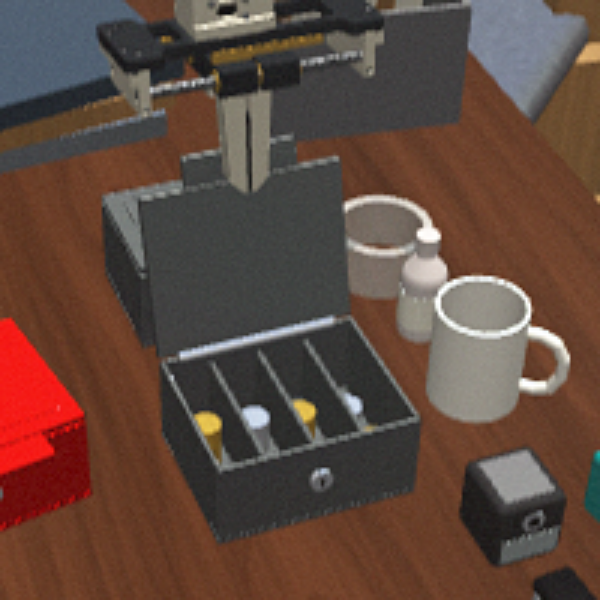

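Call:
jog_arm:
  targets: "0 0 -0.4 0 0; 0 0 -1 0 0; 0 -0.5 -1 0 0; 0 -1 -1 0 0; 0 -1 -1 0 0; 0 -1 -1 0 0; 0 0 -0.5 0 0; 0 0 0 0 0"

```text
clock: 14.83
tcp_pos: [573.7, -6.5, 329.9]
tool_rot: [-0.66, 0.751, 0.013, -0.022]
contact_force: [0.7, 1.0, -0.5]
gripper_width: 0.3
```

```bash
python3 -c "
from h import *
rep()
for n in('side','top'):
  im,d=capture(n);cv2.imwrite('pics/%s10.png'%n,im);W=cloud(n,d)
  print(n,'sharp',rect(W,im,d,52,66,703,-50,48))
  m=(d>0)&(abs(W[...,0]-575)<60)&(W[...,2]>100)&(W[...,2]<228)&(W[...,1]>135)&(W[...,1]<240)
  p=W[m]
  if len(p)>50: 
    X=(p[:,:2]-c0)@e2-65;k=np.polyfit(p[:,2]-75.5,X,1);print('lid angle',np.pi/2+np.arctan(k[0]),k,len(p))
  print('card',rect(W,im,d,60,200,555,300,80))
  for l in('mug','stapler','glue','tape_roll'):print(l,[np.round(o['location']) for o in spot_in(l,n)[:2]])
"
```

```text
t 14.83 tcp [573.7  -6.5 329.9] boxframe x,y -88.5 2.9 F [ 0.7  1.  -0.5] w 0.3226113774694804
toolx ang 2.8 tilt [-0.009 -0.128 -0.992]
side sharp (535, array([703.2, -47.2]), array([58. , 62.1]), 5.21, np.float64(59.6))
lid angle 1.9501183442384535 [ 0.39862679 -2.40579895] 2639
card (261, array([513.7, 312.4]), array([127. ,  57.2]), 61.88, np.float64(78.9))
mug [array([745.,  86.,  53.])]
stapler [array([ 692., -199.,   47.])]
glue [array([735., 298.,  33.]), array([727., 186.,  57.])]
tape_roll [array([735., 295.,  33.])]
top sharp (44, array([703. , -71.8]), array([50.4,  6.8]), 3.89, np.float64(58.8))
lid angle 1.9692327284836013 [ 0.42095134 -3.61043975] 554
card (2359, array([558.6, 295.3]), array([110.7, 140.6]), 1.74, np.float64(82.6))
mug [array([756.,  97.,  44.])]
stapler [array([ 691., -184.,   50.])]
glue [array([728., 206.,  68.])]
tape_roll [array([733., 290.,  42.])]
```

View pics/side10.png

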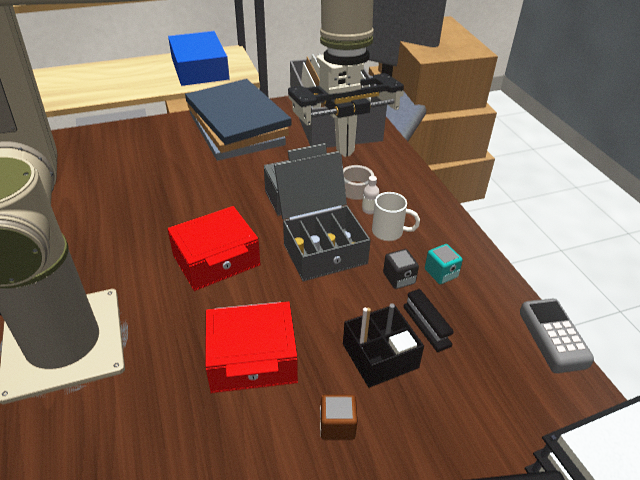

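The lid rests at its stop (about 1.95 rad). The arm is clear, the sharpener is upright at (401,268) px, and nothing else has moved. I'll let the arm settle for one still call, then hand in.

Call:
jog_arm:
  targets: "0 0 0 0 0; 0 0 0 0 0; 0 0 0 0 0; 0 0 0 0 0; 0 0 0 0 0; 0 0 0 0 0; 0 0 0 0 0; 0 0 0 0 0"

```text
clock: 16.0
tcp_pos: [572.8, -0.4, 326.0]
tool_rot: [-0.661, 0.75, 0.014, -0.027]
contact_force: [-0.6, 0.0, -1.3]
gripper_width: 0.6
```

```bash
python3 -c "
from h import *
rep();print(job.sign_off())"
```

```text
t 16.0 tcp [ 5.728e+02 -4.000e-01  3.260e+02] boxframe x,y -82.4 3.6 F [-0.6  0.  -1.3] w 0.5968097952467213
toolx ang 3.2 tilt [-0.014 -0.126 -0.992]
the job is handed in; nothing more can be done
None
```

The cash box lid is open and resting on its stop, the sharpener is clear of the box front, and the job was handed in at about 16 s. Sign-off gives no verdict.

- **Sharpener:** I pushed it along the table towards the far end of the cash box. Its centre is now about 125 mm past the middle of the box, and it is upright with its top at 59.6 mm.
- **Lid:** The tool only points down, so I could not reach right under the tab at first. I pressed the shut fingertips on the tab's front edge at about 20 N and lifted it by friction. As the lid rose, the fingers went under the tab and pushed it past its balance point. The depth images put the lid at 1.95 rad (side view) and 1.97 rad (top view).
- **Other things:** The card box lid reads as shut in the top view; the arm never touched it. The mug, stapler, glue and tape roll show no real movement, but the mug and glue readings varied by several mm, and I had no starting readings for the glue and tape.
- **Arm:** It finished at about 330 mm height with only sensor noise on the force reading.

Two checks did not agree:
- **First push:** The tool rose to 52 mm part-way through the first push. I lowered it before carrying on.
- **Last top view:** The arm hid most of the sharpener, so its final position comes from the side camera alone.

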